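# Fetch a tester pot from the case under the display tins

## Robot

A 7-joint arm with a two-finger parallel gripper is mounted at the origin on the work surface; the furniture and walls round the work are solid. World frame = base frame: x ahead of the robot, y to its left, z up, the work surface at z = 0. Lengths are in m, angles in rad, forces in N, time in s.
With the tool pointing down it reaches from about 0.4 to 0.9 m from the base axis. Payload 5.5 kg.
Tool frame: the origin (TCP) lies between the finger pads; the fingertips stand 22 mm ahead of it and the grasp point (between the pads) lies 3 mm ahead of it; z points along the fingers, y is the line along which they close (so a half turn about z gives the same grasp; the last joint's range is limited). The gripper opens to 85 mm and grips with 20 to 120 N. Pads are 22 mm wide; open, the fingers measure 114 mm over their backs; the gripper's body (76 mm by 85 mm) begins 54 mm behind the grasp point. The pads swing forward as they close: fully open they stand 13 mm farther back than shut.
Start: joints at [-0.997, 0.501, -0.427, 1.55, 0.221, 1.138, -0.21], TCP at [0.199, 0.619, 0.253] pointing down, gripper open.
Joint ranges: [-2.88, 2.88], [-0.31, 2.03], [-1.54, 1.56], [0.2, 2.42], [-1.41, 4.55], [0.19, 2.02], [-2.57, 2.57]. Speed limits (rad/s): [2.57, 2.57, 3.14, 3.14, 3.14, 3.14, 3.14].

## Interface

Orientations are given as a unit quaternion [w, x, y, z].
In Python, from plant import ctrl gives the robot as it stands. The module is installed in compiled form; this text tells all that it offers.
- The arm moves only by the tool apply_moves, never from a script. Its argument "steps" is one flat list of numbers, 7 for each row, row after row: the closure, from -1 (fully open) to 1 (shut), then the shift along the tool's x, y, z in cm, then the turn, a rotation vector about the tool's x, y, z in degrees. A call has 1 to 8 rows; each row shifts and turns the commanded pose from where the row before left it, along the tool's axes as they then stand; what a row does not reach is not made up. A row lasts 1/8 s, in which the tool goes at most 62.5 mm and 10.7 degrees, less where a joint would pass 70% of its speed; a pose out of reach is approached as far as the arm can. A call with a gripper value outside its range is refused whole. The fingers move at their own pace and stop on an object; "squeeze" is the grip in N (left out, the last holds). Time passes only in rows, so rows that do not move let the fingers close. It gives the time, the measured TCP pose, the force, the opening and the grip force at its end, in the units of the state.
- ctrl.get_obs(): the state, without advancing time (a new reading comes with each control period).
- ctrl.grab_frame(name): name is "side" or "top"; returns a dict with "color" (420x560x3 uint8, red, green, blue), "z_map" (420x560 float32, m along the optical axis (not along the pixel's ray), 0 where there is no reading), "fx", "fy", "cx", "cy" (pixels), "dist_coeffs" ([k1, k2, p1, p2, k3] as OpenCV has them; the pictures are not rectified), "extrinsics" (4x4, takes a point from world to camera coordinates). Camera axes: x right, y up, looking along -z (the intrinsics and any distortion apply to the point x, -y, -z); pixel columns grow to the right and rows downward; lengths in m; the calibration is good to about 2 mm. A picture is of the moment at which its call begins.
- ctrl.finish_job(): hands the job in; it is judged then, once.
The state is a dict: "time": time; "qpos": joint angles; "qd": joint speeds; "joint_torque": joint torques, N m; "tool_pos": TCP position; "orientation": TCP orientation; "ft_force": force on the tool from outside, world axes, zero at the start; "wrist_torque": the same for the moment, N m; "width": finger opening in m; "grasp_force": force on a finger pad.
Only numpy, scipy, OpenCV 4.12 (cv2) and the standard library are available. Lean on these libraries where they do the work, as an engineer would, in place of code of your own. Each camera call takes 0.05 s, during which the arm holds its last target. There are 200 camera calls.

## Task

A customer wants the tester pot with the teal top and black rim, which is in the white case under the clear lid. Stand both tins from the lid on the dark ribbed mat, open the lid until it stays open by itself, and set the teal pot in the empty well of the brown carrier. Then lower the lid shut without letting it slam, put each tin back where it stood on the lid, and leave the other two pots as they are.

Things in the scene. Friction and masses are not known exactly. Their poses are not given: they have to be found in the camera images.
- case: fixed white case, 150 (x) by 282 (y) mm, rim 72 mm high. Origin: centre of underside; x away from the robot to the hinge, y along the hinge. Front half: dark foam, top 29 mm high, three wells 58 mm wide, bottoms 7 mm high, at x -33, y -80, 0, 80 mm; a pot in each. On the shut lid's back half two black rubber pads, 76 mm wide, at x 32, y -62 and 62 mm, tops 77.5 mm high. A brush lies under them.
- lid (a joint): hinge of the clear lid, rad: 0 shut, 1.75 fully open. Axis along the case's y at case x 72 mm, 72 mm above the worktop (far rim); the front edge swings up and away from the robot. Lid 0.22 kg, little friction, slightly damped: let go below about 1.4 it falls shut, above 1.6 it falls open to its stop and stays.
- lid_handle (a point): centre of the lid's steel bar handle, a round bar 10 mm thick, 90 mm long along the case's y, a foot at each end. Shut: at case x -58 mm, 110 mm above the worktop, 34 mm above the lid. From the hinge axis: 130 mm along the lid, 38 mm across it. The bar can turn between fingers that stay upright. Axes turn with the lid; shut, they are the case's.
- tin_green_mid (a point): green paint tin with a steel lid, 68 mm across, 62 mm tall, about 0.2 kg. Point: its centre, half-way up, z axis up. It starts on one of the two pads of the closed lid.
- tin_red_mid (a point): red paint tin with a black band and steel lid, 60 mm across, 55 mm tall, about 0.2 kg. Point: its centre, half-way up, z axis up. It starts on the other pad of the closed lid.
- pot_teal_mid (a point): tester pot, 60 mm tall, top 49 mm across, body 46 mm, teal top with a black rim, orange label. This is the one to fetch. Point: its centre, half-way up; z up. Starts in one of the case's three wells, foot 7 mm above the worktop, top 5 mm below the shut lid; 31 mm free beside each pot. About 0.09 kg.
- pot_red_mid (a point): tester pot, 60 mm tall, top 49 mm across, body 46 mm, brick red top and rim. It stays. Point: its centre, half-way up; z up. Starts in one of the case's three wells, foot 7 mm above the worktop, top 5 mm below the shut lid; 31 mm free beside each pot.
- pot_beige_mid (a point): tester pot, 60 mm tall, top 49 mm across, body 46 mm, beige top and rim, green label. It stays. Point: its centre, half-way up; z up. Starts in one of the case's three wells, foot 7 mm above the worktop, top 5 mm below the shut lid; 31 mm free beside each pot.
- mat: dark blue-grey ribbed rubber mat lying flat, fixed, 210 mm (x) by 120 mm (y), 3 mm thick, the side area for the tins. Origin: centre of its underside.
- carrier_well (a point): centre of the bottom of the empty well of the light brown card carrier, 4 mm above the worktop. The fixed carrier is 170 (x) by 90 (y) mm, 26 mm tall, with two round wells 63 mm wide and 22 mm deep. The other well, 80 mm away along +x, holds a beige pot fixed in it, its top 64 mm above the worktop.
Things that resemble listed ones, but are neither listed nor needed, are in the scene too. There is more than one size of the part that bears carrier_well; the job needs the larger.

How it is judged:
By the outcome, as a careful person would: the job done as asked, in the order asked, and still so for the second after the job is handed in, with the robot touching nothing.
It also fails if it takes over 147 s, if anything falls off the work surface, if the arm or the gripper's body presses on something with over 40 N, if the wrist force passes 120 N, or if a joint passes its speed limit or range.

## Working session

There is one attempt and no reset: what is moved stays moved. The work goes in short steps, Python scripts to look and compute and a tool call to move; the robot and the scene stay as the last step left them, time stands still between calls to the robot, and variables do not carry over. Pictures are saved under pics/ and viewed, at most 14 in all, crops included, and the job is handed in when it is done.

Besides the shell and the picture viewer there is one more tool, called after "Call:" as a command line: name --argument value ..., lists and objects as JSON in quotes. apply_moves: Moves the arm, as the interface text tells. Its arguments: {"type":"object","properties":{"steps":{"type":"array","items":{"type":"number"}},"squeeze":{"type":"number"}},"required":["steps"]}

```bash
mkdir -p pics; cat > h.py <<'E'
import numpy as np, cv2
from plant import ctrl
def grab(n,save=None):
    f=ctrl.grab_frame(n)
    np.savez(f'{n}.npz',**f)
    if save: cv2.imwrite(f'pics/{save}.png',f['color'][:,:,::-1])
    return f
def load(n): return dict(np.load(f'{n}.npz'))
def cloud(f):
    K=np.array([[f['fx'],0,f['cx']],[0,f['fy'],f['cy']],[0,0,1]],float)
    v,u=np.mgrid[0:420,0:560]
    p=cv2.undistortPoints(np.stack([u,v],-1).reshape(-1,1,2).astype(float),K,np.array(f['dist_coeffs'],float)).reshape(420,560,2)
    z=f['z_map']; c=np.stack([p[...,0]*z,-p[...,1]*z,-z],-1)
    E=np.array(f['extrinsics']); return (c-E[:3,3])@E[:3,:3], z>0
E
python3 - <<'E'
from h import *
for n in ('side','top'):
    f=grab(n,n+'0'); E=f['extrinsics']; print(n,-E[:3,:3].T@E[:3,3],E[:3,:3].round(2).tolist(),f['fx'],f['dist_coeffs'])
print(ctrl.get_obs())
E
```

```text
side [-0.13537528 -0.88475127  0.61432668] [[0.83, -0.56, 0.02], [0.23, 0.38, 0.89], [-0.51, -0.74, 0.45]] 462.1250209810462 [-0.03781743  0.          0.          0.          0.        ]
top [0.40048479 0.01807192 1.16389483] [[-0.01, -1.0, 0.02], [1.0, -0.01, 0.09], [-0.09, 0.02, 1.0]] 399.02255041104235 [0.01117665 0.         0.         0.         0.        ]
{'time': 0.1, 'qpos': array([-0.99674752,  0.50175296, -0.42681443,  1.55134696,  0.22080017,
        1.1382809 , -0.21027994]), 'qd': array([ 0.0008054 , -0.0019722 , -0.00061586, -0.00126757,  0.00157263,
        0.00086572, -0.00010478]), 'joint_torque': array([-1.10660234e-02, -5.70806229e+01, -5.83837599e+00, -2.81745726e+01,
        1.05478699e-02,  5.61423760e-03, -3.01038153e-05]), 'tool_pos': array([0.19866892, 0.61828468, 0.25236371]), 'orientation': array([-1.67634199e-04,  1.54762375e-01,  9.87951342e-01, -8.51122849e-04]), 'ft_force': array([-0.39018923,  0.64873185,  0.15926637]), 'wrist_torque': array([0.0226272 , 0.01795459, 0.04122327]), 'grasp_force': 0.0, 'width': 0.08542378418652577}
```

View pics/top0.png

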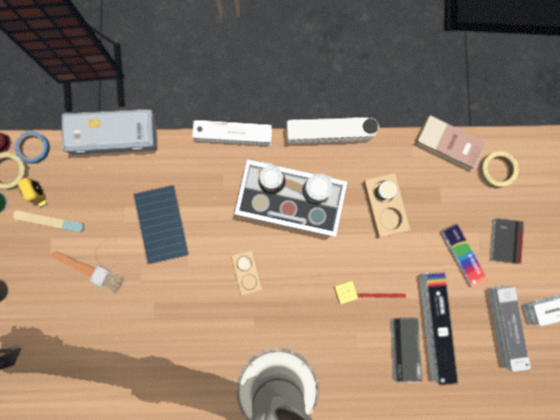

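View pics/side0.png

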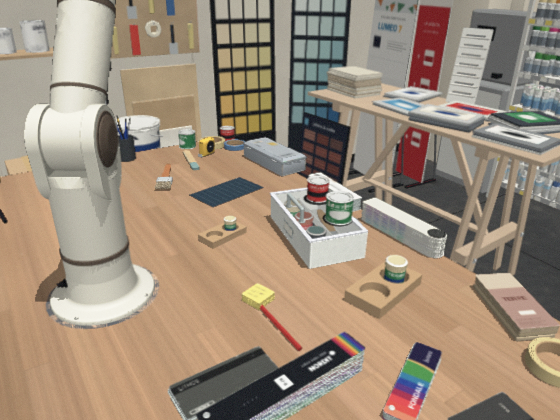

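Top view: case near (291,197), with the red tin at (271,178) and the green tin at (318,187). The teal pot is near (317,215), the mat at (161,224), and the large carrier's empty well at (391,218). The small carrier at (247,272) is a decoy.

```bash
python3 - <<'E'
from h import *
f=load('top'); P,ok=cloud(f)
np.save('P.npy',P)
im=f['color'][:,:,::-1]
c=cv2.resize(im[150:250,225:415],None,fx=4.2,fy=4.2,interpolation=cv2.INTER_CUBIC); cv2.imwrite('pics/c1.png',c)
m=cv2.resize(im[175:275,125:200],None,fx=5,fy=5,interpolation=cv2.INTER_CUBIC); cv2.imwrite('pics/c2.png',m)
def reg(u0,u1,v0,v1,z0,z1,name):
    Q=P[v0:v1,u0:u1].reshape(-1,3); Q=Q[(Q[:,2]>z0)&(Q[:,2]<z1)]
    r=cv2.minAreaRect((Q[:,:2]*1000).astype(np.float32)); print(name,len(Q),np.round(Q.mean(0),4),'rect',r)
reg(255,287,160,195,.122,.142,'red tin top')
reg(300,336,168,205,.13,.15,'green top')
reg(230,352,155,240,.06,.078,'case')
reg(360,415,170,240,.015,.032,'carrier')
reg(360,415,170,240,.055,.075,'carrier pot')
reg(130,190,180,268,.0015,.02,'mat')
for u,v in [(391,218),(289,217),(270,178),(318,187),(317,215),(161,224)]: print(u,v,P[v,u].round(4))
E
```

```text
red tin top 413 [0.5852 0.0105 0.1303] rect ((585.4070434570312, 10.205020904541016), (57.67070388793945, 58.6713752746582), 88.73189544677734)
green top 538 [ 0.5563 -0.1139  0.137 ] rect ((556.0894165039062, -113.90480041503906), (66.7110824584961, 66.24504089355469), 20.062185287475586)
case 3551 [ 0.5287 -0.0416  0.0756] rect ((538.7767333984375, -44.96063232421875), (282.22271728515625, 159.51930236816406), 76.7265625)
carrier 1174 [ 0.5165 -0.322   0.0252] rect ((518.0089111328125, -323.9136962890625), (169.99769592285156, 91.86356353759766), 12.660112380981445)
carrier pot 235 [ 0.5562 -0.3137  0.0633] rect ((555.8411865234375, -314.4531555175781), (46.16497039794922, 46.102725982666016), 26.118906021118164)
mat 2862 [0.4716 0.3321 0.0037] rect ((473.51025390625, 334.1248474121094), (255.060302734375, 171.8118133544922), 0.2640531659126282)
391 218 [ 0.4801 -0.3391  0.0089]
289 217 [ 0.4785 -0.036   0.1165]
270 178 [0.5805 0.0129 0.1298]
318 187 [ 0.5544 -0.1118  0.1368]
317 215 [ 0.4861 -0.115   0.0758]
161 224 [0.4708 0.3286 0.0056]
```

View pics/c1.png

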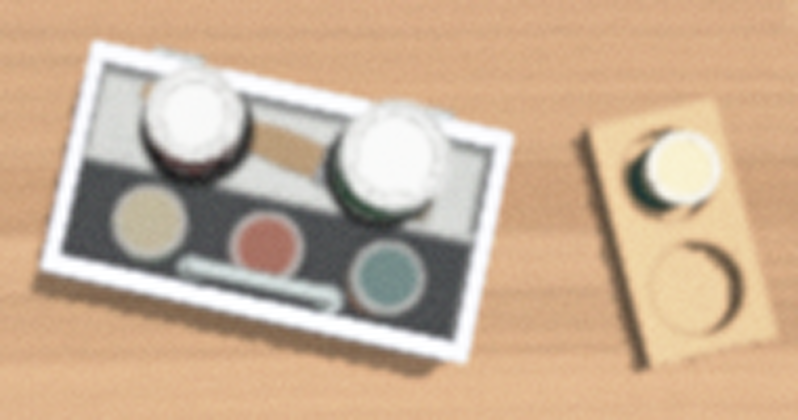

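View pics/c2.png

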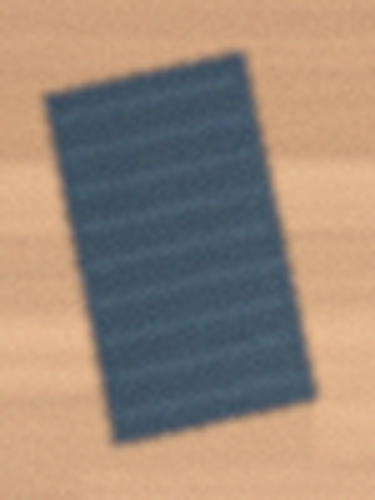

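Crops: the case runs about 13° off the world axes. Bar handle ends are at crop (185,263)–(335,298), and the well bottom centre is at crop (690,290). Mat corners are at crop (46,95), (243,52), (317,398) and (115,443).

```bash
python3 - <<'E'
from h import *
f=load('top'); P=np.load('P.npy')
E=np.array(f['extrinsics']);K=np.array([[f['fx'],0,f['cx']],[0,f['fy'],f['cy']],[0,0,1]],float)
def ray(u,v,h):
    p=cv2.undistortPoints(np.array([[[u,v]]],float),K,f['dist_coeffs'])[0,0]
    d=E[:3,:3].T@np.array([p[0],-p[1],-1]);o=-E[:3,:3].T@E[:3,3];return (o+d*(h-o[2])/d[2])[:2]
c=np.array([ray(125+a/5,175+b/5,.003) for a,b in [(46,95),(243,52),(317,398),(115,443)]])*1000
print('mat',c.mean(0),cv2.minAreaRect(c.astype(np.float32)))
c=np.array([ray(225+(a+.5)/4.2-.5,150+(b+.5)/4.2-.5,.072) for a,b in [(93,38),(515,132),(465,364),(40,270)]])*1000
print('case',c.round(1).tolist(),c.mean(0),cv2.minAreaRect(c.astype(np.float32)))
Q=P[190:235,255:325].reshape(-1,3);Q=Q[(Q[:,2]>.1)&(Q[:,2]<.13)]
print('handle',len(Q),Q.mean(0),cv2.minAreaRect((Q[:,:2]*1000).astype(np.float32)))
for n,(a,b),h in [('beige',(149,221),.067),('red',(267,246),.067),('teal',(388,277),.067),('well',(690,290),.006),('cpot',(683,168),.064),('redtin',(195,110),.1325),('greentin',(392,153),.1395)]: print(n,ray(225+a/4.2,150+b/4.2,h).round(4))
E
```

```text
mat [470.57211642 329.10696326] ((470.57476806640625, 328.7527770996094), (206.48072814941406, 117.55757904052734), 11.967962265014648)
case [[645.5, 76.4], [579.9, -201.6], [427.3, -164.5], [492.1, 112.0]] [536.20982978 -44.43077284] ((536.07080078125, -44.52000427246094), (285.5914306640625, 157.46875), 76.73042297363281)
handle 172 [ 0.49060851 -0.04455521  0.11403032] ((497.9322814941406, -61.44945526123047), (69.27975463867188, 143.56011962890625), 29.271730422973633)
beige [0.523  0.0397]
red [ 0.5056 -0.0378]
teal [ 0.4842 -0.1171]
well [ 0.4773 -0.3349]
cpot [ 0.5548 -0.3156]
redtin [0.5848 0.0091]
greentin [ 0.5555 -0.1123]
```

Call:
apply_moves --steps '[-1,0,0,0,0,0,-4.5,-1,-3.97,-3.87,0,0,0,0,-1,-3.97,-3.87,0,0,0,0,-1,-3.97,-3.87,0,0,0,0,-1,-3.97,-3.87,0,0,0,0,-1,-3.97,-3.87,0,0,0,0,-1,-3.97,-3.87,0,0,0,0,-1,-3.97,-3.87,0,0,0,0]' --squeeze 30

```text
time: 1.1
tool_pos: [0.4075, 0.2895, 0.2531]
orientation: [-0.0, 0.116, 0.993, -0.0]
ft_force: [1.2, 0.8, 0.3]
width: 0.085
grasp_force: 0.0
```

```bash
cat > s.py <<'E'
from h import *; from scipy.spatial.transform import Rotation as R
s=ctrl.get_obs(); o=np.array([536.5,-44.8]); a=np.radians(-13.3); ex=np.array([np.cos(a),np.sin(a)]); ey=np.array([-ex[1],ex[0]])
p=s['tool_pos']*1000; d=p[:2]-o; q=s['orientation']; M=R.from_quat([*q[1:],q[0]]).as_matrix()
print('t %.2f case x %.1f y %.1f z %.1f'%(s['time'],d@ex,d@ey,p[2]),'yaw tool-y in case',round(np.degrees(np.arctan2(M[1,1],M[0,1]))+13.3,2),'zaxis',M[:,2].round(3),'w',round(s['width']*1000,1),'F',s['ft_force'].round(1),'g',round(float(s['grasp_force']),1))
E
python3 s.py
```

```text
t 1.10 case x -202.5 y 295.6 z 253.1 yaw tool-y in case 90.0 zaxis [-0. -0. -1.] w 85.0 F [1.2 0.8 0.3] g 0.0
```

Call:
apply_moves --steps '[-1,-3.96,-3.84,0,0,0,0,-1,-3.96,-3.84,0,0,0,0,-1,-3.96,-3.84,0,0,0,0,-1,-3.96,-3.84,0,0,0,0,-1,-3.96,-3.84,0,0,0,0,-1,-3.96,-3.84,0,0,0,0,-1,0,0,4,0,0,0,-1,0,0,2,0,0,0]'

```text
time: 2.1
tool_pos: [0.5839, 0.0111, 0.1908]
orientation: [-0.002, 0.117, 0.993, -0.0]
ft_force: [0.0, 0.5, -0.2]
width: 0.0855
grasp_force: 0.0
```

```bash
python3 s.py; python3 -c "
from h import *
f=grab('side');cv2.imwrite('pics/s1.png',cv2.resize(f['color'][120:290,240:440,::-1],None,fx=3.5,fy=3.5,interpolation=2))"
```

```text
t 2.10 case x 33.2 y 65.3 z 190.8 yaw tool-y in case 89.87 zaxis [-0.003 -0.    -1.   ] w 85.5 F [ 0.   0.5 -0.2] g 0.0
```

View pics/s1.png

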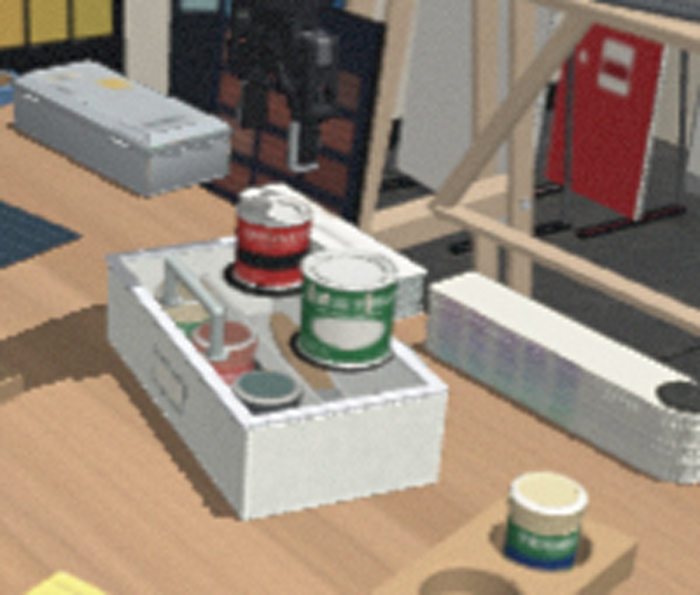

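The gripper hangs over the red tin, fingertips near crop (305,165) and tin top at (275,205). Now I'll descend and grip.

Call:
apply_moves --steps '[-1,0,0,4,0,0,0,-1,0,0,3,0,0,0,-1,0,0,1,0,0,0,1,0,0,0,0,0,0,1,0,0,0,0,0,0,1,0,0,0,0,0,0,1,0,0,0,0,0,0]' --squeeze 30

```text
time: 3.02
tool_pos: [0.586, 0.0124, 0.1146]
orientation: [0.001, 0.116, 0.993, 0.0]
ft_force: [0.1, -0.1, 4.2]
width: 0.0596
grasp_force: 33.2
```

```bash
python3 s.py
```

```text
t 3.02 case x 35.0 y 67.1 z 114.6 yaw tool-y in case 89.99 zaxis [ 0.002  0.    -1.   ] w 59.6 F [ 0.1 -0.1  4.2] g 33.2
```

Call:
apply_moves --steps '[1,0,0,-3,0,0,0,1,0,0,-5,0,0,0,1,2.33,5.08,0,0,0,0,1,2.33,5.08,0,0,0,0,1,2.33,5.08,0,0,0,0,1,2.33,5.08,0,0,0,0,1,2.33,5.08,0,0,0,0,1,2.33,5.08,0,0,0,0]'

```text
time: 4.03
tool_pos: [0.5185, 0.3426, 0.1933]
orientation: [-0.0, 0.116, 0.993, -0.0]
ft_force: [0.5, -1.0, -1.5]
width: 0.0599
grasp_force: 33.6
```

Call:
apply_moves --steps '[1,0,0,0,0,0,0,1,0,0,5,0,0,0,1,0,0,5,0,0,0,1,0,0,3,0,0,0,1,0,0,0,0,0,0,1,0,0,0,0,0,0]'

```text
time: 4.78
tool_pos: [0.5201, 0.3413, 0.0645]
orientation: [0.001, 0.116, 0.993, 0.0]
ft_force: [-0.1, 0.6, -1.7]
width: 0.0597
grasp_force: 33.6
```

```bash
python3 s.py; python3 -c "
from h import *
f=grab('side');g=grab('top')
cv2.imwrite('pics/s2.png',np.hstack([cv2.resize(f['color'][130:250,140:300,::-1],(480,360)),cv2.resize(g['color'][170:275,100:200,::-1],(320,360))]))"
```

```text
t 4.78 case x -104.8 y 372.0 z 64.5 yaw tool-y in case 89.96 zaxis [ 0.001  0.001 -1.   ] w 59.7 F [-0.1  0.6 -1.7] g 33.6
```

View pics/s2.png

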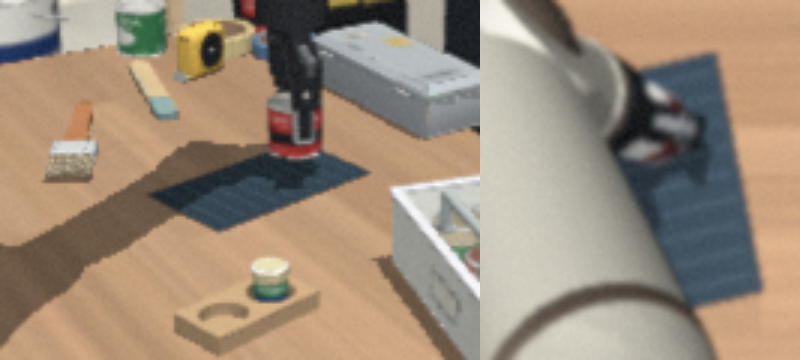

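The red tin is held upright over the far half of the mat.

Call:
apply_moves --steps '[1,0,0,1.5,0,0,0,1,0,0,0.8,0,0,0,1,0,0,0.1,0,0,0,1,0,0,0,0,0,0]'

```text
time: 5.38
tool_pos: [0.519, 0.3409, 0.0398]
orientation: [-0.0, 0.116, 0.993, -0.0]
ft_force: [-3.0, -2.3, 7.0]
width: 0.0599
grasp_force: 34.8
```

Call:
apply_moves --steps '[-1,0,0,0,0,0,0,-1,0,0,0,0,0,0,-1,0,0,0,0,0,0,-1,0,0,-3,0,0,0,-1,0,0,-4,0,0,0,-1,0,0,-5,0,0,0,-1,0,0,-4,0,0,0]'

```text
time: 6.25
tool_pos: [0.5194, 0.3414, 0.2013]
orientation: [0.0, 0.116, 0.993, 0.0]
ft_force: [0.4, -0.3, 0.3]
width: 0.0854
grasp_force: 0.0
```

Call:
apply_moves --steps '[-1,-1.75,-5.4,0,0,0,0,-1,-1.75,-5.4,0,0,0,0,-1,-1.75,-5.4,0,0,0,0,-1,-1.75,-5.4,0,0,0,0,-1,-1.75,-5.4,0,0,0,0,-1,-1.75,-5.4,0,0,0,0,-1,-1.75,-5.4,0,0,0,0,-1,-1.75,-5.4,0,0,0,0]'

```text
time: 7.25
tool_pos: [0.556, -0.1132, 0.1994]
orientation: [0.0, 0.116, 0.993, 0.0]
ft_force: [0.8, 0.0, 0.3]
width: 0.0854
grasp_force: 0.0
```

Call:
apply_moves --steps '[-1,0,0,0,0,0,0,-1,0,0,0,0,0,0]'

```text
time: 7.5
tool_pos: [0.5558, -0.1112, 0.1991]
orientation: [-0.0, 0.116, 0.993, 0.0]
ft_force: [0.6, 0.4, -0.6]
width: 0.0858
grasp_force: 0.0
```

```bash
python3 s.py; python3 -c "
from h import *
f=grab('side');g=grab('top')
P,ok=cloud(g);Q=P[170:275,120:200].reshape(-1,3);Q=Q[(Q[:,2]>.045)&(Q[:,2]<.08)];print(len(Q),Q.mean(0))
cv2.imwrite('pics/s3.png',cv2.resize(f['color'][120:290,160:440,::-1],(784,476)))"
```

```text
t 7.50 case x 34.1 y -60.2 z 199.1 yaw tool-y in case 89.95 zaxis [-0.     0.001 -1.   ] w 85.8 F [ 0.6  0.4 -0.6] g 0.0
385 [0.51804344 0.33993304 0.05553852]
```

View pics/s3.png

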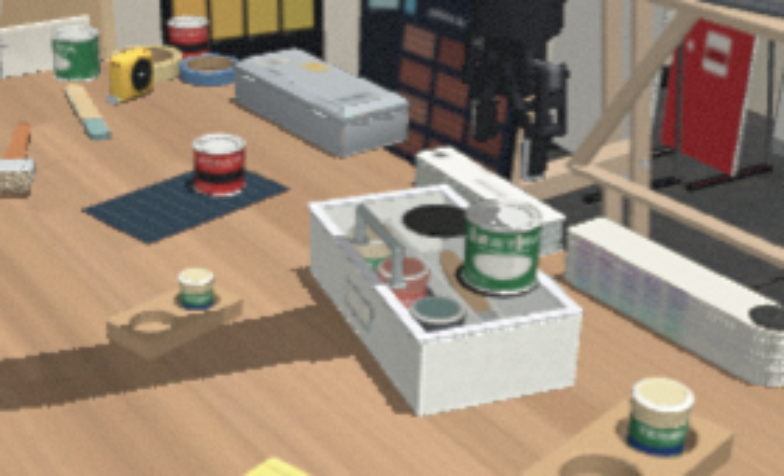

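The red tin stands on the mat at crop (219,165). The gripper is above the green tin at (505,245).

Call:
apply_moves --steps '[-1,0,0,4,0,0,0,-1,0,0,3.2,0,0,0,-1,0,0,1,0,0,0,1,0,0,0,0,0,0,1,0,0,0,0,0,0,1,0,0,0,0,0,0,1,0,0,0,0,0,0]'

```text
time: 8.48
tool_pos: [0.5562, -0.1114, 0.1178]
orientation: [0.0, 0.116, 0.993, 0.0]
ft_force: [-0.9, 0.4, -2.9]
width: 0.0678
grasp_force: 34.3
```

```bash
python3 s.py
```

```text
t 8.47 case x 34.5 y -60.3 z 117.8 yaw tool-y in case 89.99 zaxis [ 0.001 -0.    -1.   ] w 67.8 F [-0.9  0.4 -2.9] g 34.3
```

Call:
apply_moves --steps '[1,0,0,-3,0,0,0,1,0,0,-5,0,0,0,1,2.88,4.86,0,0,0,0,1,2.88,4.86,0,0,0,0,1,2.88,4.86,0,0,0,0,1,2.88,4.86,0,0,0,0,1,2.88,4.86,0,0,0,0,1,2.88,4.86,0,0,0,0]'

```text
time: 9.48
tool_pos: [0.4543, 0.2137, 0.1978]
orientation: [0.0, 0.116, 0.993, 0.0]
ft_force: [1.1, 1.1, -3.2]
width: 0.0678
grasp_force: 35.4
```

Call:
apply_moves --steps '[1,2.88,4.86,0,0,0,0,1,2.88,4.86,0,0,0,0,1,0,0,0,0,0,0,1,0,0,5,0,0,0,1,0,0,5,0,0,0,1,0,0,3,0,0,0,1,0,0,0,0,0,0,1,0,0,0,0,0,0]'

```text
time: 10.48
tool_pos: [0.4222, 0.3202, 0.0685]
orientation: [0.001, 0.116, 0.993, 0.001]
ft_force: [0.4, -0.1, -1.7]
width: 0.0675
grasp_force: 35.3
```

```bash
python3 s.py
```

```text
t 10.47 case x -195.2 y 328.9 z 68.5 yaw tool-y in case 89.96 zaxis [ 0.001  0.001 -1.   ] w 67.5 F [ 0.4 -0.1 -1.7] g 35.3
```

Call:
apply_moves --steps '[1,0,0,1.5,0,0,0,1,0,0,0.9,0,0,0,1,0,0,0.1,0,0,0,1,0,0,0,0,0,0]'

```text
time: 10.98
tool_pos: [0.4216, 0.32, 0.0429]
orientation: [0.0, 0.116, 0.993, 0.0]
ft_force: [-0.9, -1.1, 4.9]
width: 0.0678
grasp_force: 36.4
```

Call:
apply_moves --steps '[-1,0,0,0,0,0,0,-1,0,0,0,0,0,0,-1,0,0,0,0,0,0,-1,0,0,-3,0,0,0,-1,0,0,-4,0,0,0,-1,0,0,-5,0,0,0,-1,0,0,-4,0,0,0]'

```text
time: 11.85
tool_pos: [0.4214, 0.3202, 0.2042]
orientation: [0.0, 0.116, 0.993, 0.0]
ft_force: [0.1, 0.3, -0.2]
width: 0.0851
grasp_force: 0.0
```

```bash
python3 s.py;python3 -c "
from h import *
print(ctrl.get_obs()['qpos'].round(2))
g=grab('top')
P,ok=cloud(g);Q=P[170:235,240:350].reshape(-1,3);Q=Q[(Q[:,2]>.108)&(Q[:,2]<.122)];
Q=Q*1000;print(len(Q),Q.mean(0));o=np.array([536.5,-44.8]);a=np.radians(-13.3);ex=np.array([np.cos(a),np.sin(a)]);d=Q[:,:2]-o;print(np.percentile(d@ex,[2,25,50,75,98]),np.percentile(d@[-ex[1],ex[0]],[2,50,98]))"
```

```text
t 11.85 case x -196.0 y 328.7 z 204.2 yaw tool-y in case 90.0 zaxis [ 0.001  0.001 -1.   ] w 85.1 F [ 0.1  0.3 -0.2] g 0.0
[-0.45  0.33 -0.31  1.91  0.12  0.92  0.53]
135 [480.70490255 -30.93960391 114.05434696]
[-61.99410636 -59.74211374 -57.45642833 -55.12675831 -52.84089604] [-46.26563486   0.83038129  47.09503662]
```

Call:
apply_moves --steps '[-1,-2.29,-5.44,0,0,0,0,-1,-2.29,-5.44,0,0,0,0,-1,-2.29,-5.44,0,0,0,0,-1,-2.29,-5.44,0,0,0,0,-1,-2.29,-5.44,0,0,0,0,-1,-2.29,-5.44,0,0,0,0,0,0,0,0,0,0,-10,0,0,0,0,0,0,-10]'

```text
time: 12.9
tool_pos: [0.4797, -0.0304, 0.202]
orientation: [-0.0, -0.06, 0.998, -0.0]
ft_force: [-0.3, 0.0, 0.2]
width: 0.0515
grasp_force: 0.0
```

Call:
apply_moves --steps '[0,0,0,0,0,0,-10,0,0,0,0,0,0,-10,0,0,0,0,0,0,-10,0,0,0,0,0,0,-10,0,0,0,0,0,0,-10,0,0,0,0,0,0,-10,0,0,0,0,0,0,-10,0,0,0,0,0,0,0]'

```text
time: 13.9
tool_pos: [0.476, -0.0292, 0.1961]
orientation: [-0.007, -0.593, 0.805, 0.005]
ft_force: [1.1, -0.9, -1.2]
width: 0.0429
grasp_force: 0.0
```

```bash
python3 s.py; python3 -c "
from h import *
print(ctrl.get_obs()['qpos'].round(2))
f=grab('side')
cv2.imwrite('pics/s4.png',cv2.resize(f['color'][120:290,160:440,::-1],(784,476)))"
```

```text
t 13.90 case x -62.5 y 1.3 z 196.1 yaw tool-y in case 176.06 zaxis [-0.018  0.    -1.   ] w 42.9 F [ 1.1 -0.9 -1.2] g 0.0
[ 0.71  0.35 -0.83  2.01  0.32  0.94  2.55]
```

View pics/s4.png

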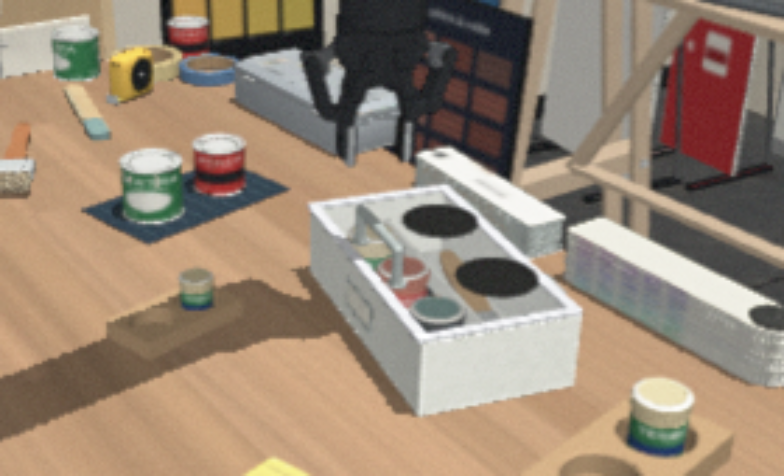

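Both tins stand on the mat and the gripper is above the bar handle. However, joint 7 has reached its limit, so I'll use the half-turn grasp instead.

Call:
apply_moves --steps '[0,0,0,0,0,0,10,0,0,0,0,0,0,10,0,0,0,0,0,0,10,0,0,0,0,0,0,10,0,0,0,0,0,0,10,0,0,0,0,0,0,10,0,0,0,0,0,0,10,0,0,0,0,0,0,10]'

```text
time: 14.95
tool_pos: [0.4764, -0.0289, 0.1967]
orientation: [-0.008, 0.066, 0.998, -0.003]
ft_force: [1.0, 0.4, 1.0]
width: 0.0423
grasp_force: 0.0
```

Call:
apply_moves --steps '[0,0,0,0,0,0,10,0,0,0,0,0,0,10,0,0,0,0,0,0,10,0,0,0,0,0,0,10,0,0,0,0,0,0,10,0,0,0,0,0,0,10,0,0,0,0,0,0,10,0,0,0,0,0,0,10]'

```text
time: 15.95
tool_pos: [0.4766, -0.0288, 0.197]
orientation: [-0.004, 0.692, 0.722, -0.007]
ft_force: [0.2, 0.2, -0.6]
width: 0.043
grasp_force: 0.0
```

Call:
apply_moves --steps '[0,0,0,0,0,0,10,0,0,0,0,0,0,6,0,0,0,0,0,0,0]'

```text
time: 16.32
tool_pos: [0.4766, -0.0286, 0.197]
orientation: [-0.003, 0.783, 0.622, -0.008]
ft_force: [-0.5, -0.5, -0.0]
width: 0.0423
grasp_force: 0.0
```

```bash
python3 s.py; python3 -c "
from h import *
s=ctrl.get_obs();print(s['qpos'].round(2),s['orientation'])
q=s['orientation']
from scipy.spatial.transform import Rotation as R
M=R.from_quat([*q[1:],q[0]]); a=np.radians(-13.3);c,d=np.cos(a),np.sin(a)
T=R.from_matrix(np.array([[-d*-1*-1,c,0],[c,d,0],[0,0,-1]]).T if 0 else np.column_stack([[-d,c,0],[c,d,0],[0,0,-1]]))
print((M.inv()*T).as_rotvec(degrees=True))"
```

```text
t 16.32 case x -62.0 y 2.0 z 197.0 yaw tool-y in case 0.19 zaxis [-0.016 -0.005 -1.   ] w 42.3 F [-0.5 -0.5 -0. ] g 0.0
[ 0.23  0.25 -0.26  2.02  0.09  0.89 -0.31] [-0.00298618  0.78316142  0.62176432 -0.00764173]
[-0.81169464  0.47442596  0.19323615]
```

Call:
apply_moves --steps '[0,0,0,0,-0.8,0.5,0.2,0,-0.15,0.45,0,0,0,0,0,0,0,4,0,0,0,0,0,0,3.4,0,0,0,0,0,0,1,0,0,0,0,0,0,0,0,0,0]'

```text
time: 17.08
tool_pos: [0.48, -0.0313, 0.1122]
orientation: [-0.002, 0.784, 0.62, -0.001]
ft_force: [0.4, -0.7, -0.0]
width: 0.0428
grasp_force: 0.0
```

```bash
python3 s.py; python3 -c "
from h import *
f=grab('side')
cv2.imwrite('pics/s5.png',cv2.resize(f['color'][150:290,250:400,::-1],(642,600)))"
```

```text
t 17.07 case x -58.1 y 0.2 z 112.2 yaw tool-y in case -0.0 zaxis [-0.003  0.002 -1.   ] w 42.8 F [ 0.4 -0.7 -0. ] g 0.0
```

View pics/s5.png

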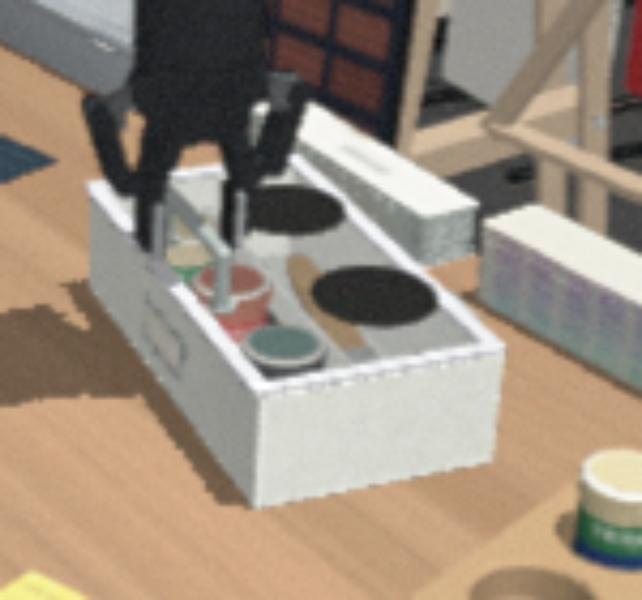

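The bar lies between the fingers, which sit at crop (160,230) and (240,220). Closing on it.

Call:
apply_moves --steps '[1,0,0,0,0,0,0,1,0,0,0,0,0,0,1,0,0,0,0,0,0,1,0,0,0,0,0,0]' --squeeze 25

```text
time: 17.62
tool_pos: [0.4807, -0.0311, 0.1134]
orientation: [-0.001, 0.784, 0.621, 0.0]
ft_force: [-1.2, 1.0, 5.7]
width: 0.009
grasp_force: 24.6
```

```bash
python3 s.py; python3 -c "
import numpy as np
n=44; th=np.linspace(0,1.66,n+1); x=-130*np.cos(th)+38*np.sin(th); z=130*np.sin(th)+38*np.cos(th)
k=[0,4,8,12,16,20,24,28,32,36,40,44]
d=np.diff(np.c_[x,z],axis=0)/10
t=np.linspace(0,1.66,17);x=-130*np.cos(t)+38*np.sin(t); z=130*np.sin(t)+38*np.cos(t)
print(np.c_[t[1:],np.diff(x)/10,-np.diff(z)/10].round(2).tolist())"
```

```text
t 17.62 case x -57.4 y 0.5 z 113.4 yaw tool-y in case 0.01 zaxis [-0.     0.001 -1.   ] w 9.0 F [-1.2  1.   5.7] g 24.6
[[0.1, 0.46, -1.33], [0.21, 0.6, -1.27], [0.31, 0.73, -1.2], [0.42, 0.85, -1.12], [0.52, 0.96, -1.03], [0.62, 1.06, -0.92], [0.73, 1.15, -0.81], [0.83, 1.23, -0.68], [0.93, 1.29, -0.55], [1.04, 1.34, -0.42], [1.14, 1.38, -0.27], [1.24, 1.4, -0.13], [1.35, 1.4, 0.01], [1.45, 1.4, 0.16], [1.56, 1.37, 0.3], [1.66, 1.33, 0.44]]
```

Call:
apply_moves --steps '[1,0,0.46,-1.33,0,0,0,1,0,0.6,-1.27,0,0,0,1,0,0.73,-1.2,0,0,0,1,0,0.85,-1.12,0,0,0,1,0,0.96,-1.03,0,0,0,1,0,1.06,-0.92,0,0,0,1,0,1.15,-0.81,0,0,0,1,0,1.23,-0.68,0,0,0]'

```text
time: 18.62
tool_pos: [0.5474, -0.0469, 0.1976]
orientation: [-0.002, 0.784, 0.621, -0.002]
ft_force: [-7.7, 2.6, 10.8]
width: 0.0091
grasp_force: 25.6
```

```bash
python3 s.py; python3 -c "
from h import *
f=grab('side')
cv2.imwrite('pics/s6.png',cv2.resize(f['color'][110:290,230:410,::-1],(600,600)))"
```

```text
t 18.62 case x 11.1 y 0.5 z 197.6 yaw tool-y in case 0.03 zaxis [-0.006  0.002 -1.   ] w 9.1 F [-7.7  2.6 10.8] g 25.6
```

View pics/s6.png

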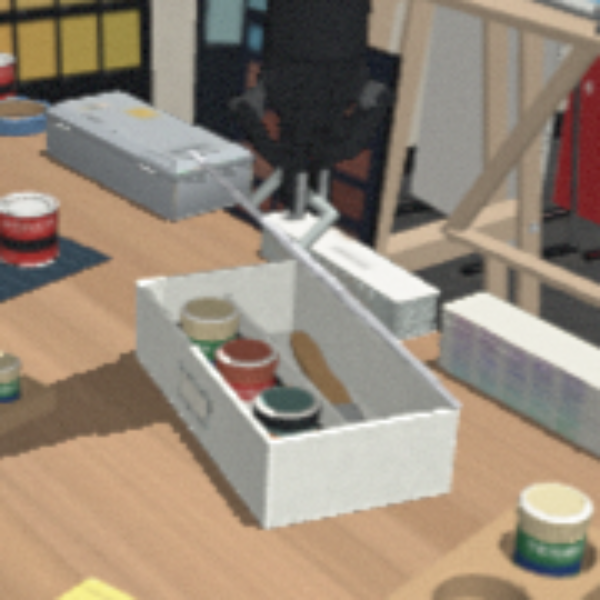

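The lid is half open (its edge runs along (210,170)–(460,400)). The teal, black-rimmed pot is visible at (290,408). Continuing.

Call:
apply_moves --steps '[1,0,1.29,-0.55,0,0,0,1,0,1.34,-0.42,0,0,0,1,0,1.38,-0.27,0,0,0,1,0,1.4,-0.13,0,0,0,1,0,1.4,0.01,0,0,0,1,0,1.4,0.16,0,0,0,1,0,1.37,0.3,0,0,0,1,0,1.33,0.44,0,0,0]'

```text
time: 19.68
tool_pos: [0.6556, -0.0725, 0.1994]
orientation: [-0.002, 0.784, 0.621, -0.0]
ft_force: [-1.6, 2.0, -0.4]
width: 0.0089
grasp_force: 26.4
```

Call:
apply_moves --steps '[1,0,0.3,0.1,0,0,0,1,0,0,0,0,0,0]'

```text
time: 19.92
tool_pos: [0.6575, -0.073, 0.1985]
orientation: [-0.002, 0.784, 0.621, -0.001]
ft_force: [-1.1, 2.4, 0.1]
width: 0.0088
grasp_force: 28.4
```

```bash
python3 s.py; python3 -c "
from h import *
f=grab('side')
cv2.imwrite('pics/s7.png',cv2.resize(f['color'][90:290,230:430,::-1],(600,600)))"
```

```text
t 19.93 case x 124.2 y 0.4 z 198.5 yaw tool-y in case 0.01 zaxis [-0.003  0.002 -1.   ] w 8.8 F [-1.1  2.4  0.1] g 28.4
```

View pics/s7.png

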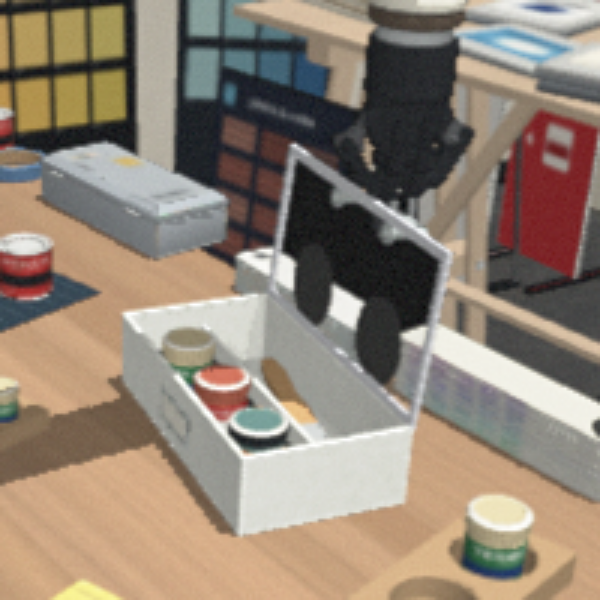

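The lid stands at about 1.68 rad, past the balance point. Releasing narrowly and moving up.

Call:
apply_moves --steps '[0.4,0,0,0,0,0,0,0.4,0,0.4,0,0,0,0,0.4,0,0.4,0,0,0,0,0.4,0,0,0,0,0,0,0.4,0,0,-2,0,0,0,0.4,0,0,-4,0,0,0,0.4,0,0,-4,0,0,0,0.4,0,0,0,0,0,0]'

```text
time: 20.98
tool_pos: [0.6683, -0.075, 0.3055]
orientation: [0.002, 0.784, 0.621, 0.003]
ft_force: [0.3, -0.1, 0.5]
width: 0.0253
grasp_force: 0.0
```

```bash
python3 s.py; python3 -c "
from h import *
print(ctrl.get_obs()['qpos'].round(2))
f=grab('side')
cv2.imwrite('pics/s8.png',cv2.resize(f['color'][90:290,230:430,::-1],(600,600)))"
```

```text
t 20.98 case x 135.2 y 0.9 z 305.5 yaw tool-y in case 0.01 zaxis [ 0.008  0.001 -1.   ] w 25.3 F [ 0.3 -0.1  0.5] g 0.0
[ 0.24  0.47 -0.24  1.44  0.11  1.23 -0.24]
```

View pics/s8.png

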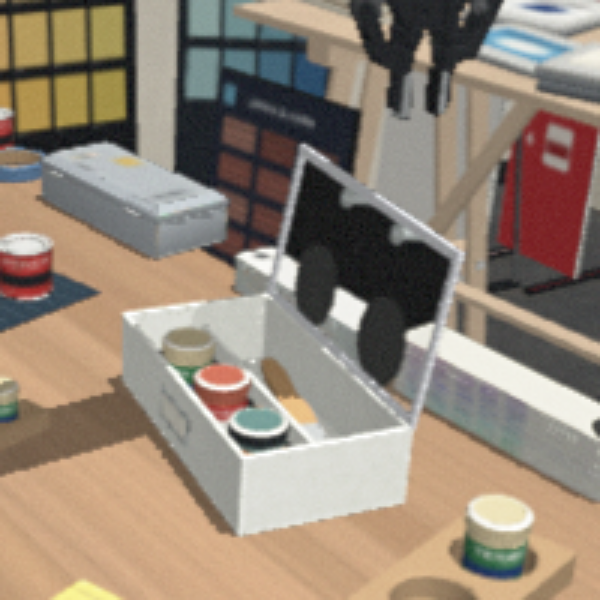

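The lid stays open by itself at its stop. Moving over the teal pot.

Call:
apply_moves --steps '[-0.45,-2.05,-4.23,0,0,0,0,-0.45,-2.05,-4.23,0,0,0,0,-0.45,-2.05,-4.23,0,0,0,0,-0.45,-2.05,-4.23,0,0,0,0,-0.45,0,0,0,0,0,-10,-0.45,0,0,0,0,0,-10,-0.45,0,0,0,0,0,-10,-0.45,0,0,0,0,0,-10]'

```text
time: 22.02
tool_pos: [0.4815, -0.1159, 0.299]
orientation: [-0.002, 0.522, 0.853, -0.0]
ft_force: [-0.6, 0.0, -0.0]
width: 0.062
grasp_force: 0.0
```

Call:
apply_moves --steps '[-0.45,0,0,0,0,0,-10,-0.45,0,0,0,0,0,-10,-0.45,0,0,0,0,0,-10,-0.45,0,0,0,0,0,-10,-0.45,0,0,0,0,0,-10,-0.45,0,0,6,0,0,0,-0.45,0,0,6,0,0,0,-0.45,0,0,4,0,0,0]'

```text
time: 23.02
tool_pos: [0.4799, -0.1154, 0.1367]
orientation: [-0.003, 0.116, 0.993, 0.001]
ft_force: [0.4, -0.7, 0.0]
width: 0.0618
grasp_force: 0.0
```

Call:
apply_moves --steps '[-0.45,0,0,0,0,0,0]'

```text
time: 23.15
tool_pos: [0.4786, -0.115, 0.1364]
orientation: [-0.005, 0.116, 0.993, 0.001]
ft_force: [-0.7, -0.9, 0.1]
width: 0.0617
grasp_force: 0.0
```

```bash
python3 s.py; python3 -c "
from h import *
print(ctrl.get_obs()['qpos'].round(2))
f=grab('side')
cv2.imwrite('pics/s9.png',cv2.resize(f['color'][110:290,250:430,::-1],(600,600)))"
```

```text
t 23.15 case x -40.2 y -81.6 z 136.4 yaw tool-y in case 90.03 zaxis [-0.01   0.004 -1.   ] w 61.7 F [-0.7 -0.9  0.1] g 0.0
[ 0.48  0.38 -0.35  2.03  0.18  0.77  1.36]
```

View pics/s9.png

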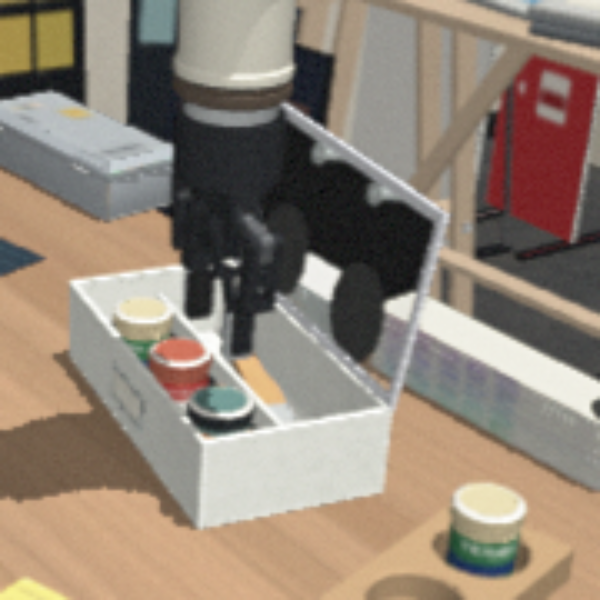

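The open gripper hangs above the front row, tips near (240,345), and the teal pot is at (220,408). The TCP is 6 mm short in x, so I'll correct that and descend.

Call:
apply_moves --steps '[-0.45,-0.6,0.05,0,0,-0.6,0,-0.45,0,0,2,0,0,0,-0.45,0,0,0,0,0,0]'

```text
time: 23.58
tool_pos: [0.4887, -0.117, 0.1204]
orientation: [0.005, 0.116, 0.993, -0.0]
ft_force: [-0.3, -0.3, 0.0]
width: 0.062
grasp_force: 0.0
```

```bash
python3 s.py; python3 -c "
from h import *
f=grab('side');P,ok=cloud(f)
o=np.array([.5365,-.0448]);a=np.radians(-13.3);ex=np.array([np.cos(a),np.sin(a)]);ey=np.array([-ex[1],ex[0]])
d=P[...,:2]-o;X=d@ex*1000;Y=d@ey*1000;Z=P[...,2]*1000
m=ok&(abs(X+33)<35)&(abs(Y+80)<38)&(Z>60)&(Z<73);print('teal top',m.sum(),np.percentile(X[m],[5,50,95]),np.percentile(Y[m],[5,50,95]),np.median(Z[m]))
q=f['color'][m].astype(int);t=(q[:,2]>q[:,0]+10);print(t.sum(),X[m][t].mean(),Y[m][t].mean(),np.percentile(X[m][t],[5,95]),np.percentile(Y[m][t],[5,95]))
m=ok&(abs(X+33)<60)&(abs(Y+80)<60)&(Z>85)&(Z<112);print('fingers',m.sum(),np.percentile(X[m],[5,50,95]),np.percentile(Y[m],[5,25,50,75,95]))
"
```

```text
t 23.57 case x -29.9 y -81.2 z 120.4 yaw tool-y in case 90.0 zaxis [ 0.01  -0.001 -1.   ] w 62.0 F [-0.3 -0.3  0. ] g 0.0
teal top 178 [-55.03154763 -35.3601497  -14.64617122] [-105.57841704  -88.45459332  -66.89038092] 65.32273274617188
84 -31.883078489281665 -80.56667557319804 [-46.9117518  -17.18035944] [-93.65758051 -67.21537622]
fingers 49 [-39.23827348 -29.80419177 -18.44940076] [-125.06155414 -120.50560989  -54.11310159  -51.62819407  -49.95278282]
```

Call:
apply_moves --steps '[-0.45,0.2,0.05,0,0,0.4,0,-0.45,0,0,3,0,0,0,-0.45,0,0,2,0,0,0,-0.45,0,0,1.2,0,0,0,1,0,0,0,0,0,0,1,0,0,0,0,0,0,1,0,0,0,0,0,0,1,0,0,0,0,0,0]' --squeeze 25

```text
time: 24.62
tool_pos: [0.4866, -0.1158, 0.0579]
orientation: [0.001, 0.116, 0.993, 0.0]
ft_force: [-0.3, -0.2, -1.3]
width: 0.0483
grasp_force: 26.0
```

```bash
python3 s.py
```

```text
t 24.62 case x -32.2 y -80.6 z 57.9 yaw tool-y in case 90.0 zaxis [ 0.002  0.    -1.   ] w 48.3 F [-0.3 -0.2 -1.3] g 26.0
```

Call:
apply_moves --steps '[1,0,0,-3,0,0,0,1,0,0,-4,0,0,0,1,0,0,-4,0,0,0,1,-1.05,-5.3,0,0,0,0,1,-1.05,-5.3,0,0,0,0,1,-1.05,-5.3,0,0,0,0,1,-1.05,-5.3,0,0,0,0,1,0,0,3,0,0,0]'

```text
time: 25.62
tool_pos: [0.4783, -0.3397, 0.1393]
orientation: [0.003, 0.12, 0.993, -0.003]
ft_force: [0.5, 0.3, -1.9]
width: 0.0484
grasp_force: 26.5
```

Call:
apply_moves --steps '[1,0,0,3,0,0,0,1,0,0,0,0,0,0,1,0,0,0,0,0,0]'

```text
time: 26.0
tool_pos: [0.479, -0.3318, 0.1082]
orientation: [0.001, 0.116, 0.993, 0.0]
ft_force: [0.9, -0.3, -1.2]
width: 0.048
grasp_force: 26.4
```

```bash
python3 s.py; python3 -c "
from h import *
f=grab('side');P,ok=cloud(f)
x,y,z=(P*1000).transpose(2,0,1)
m=ok&(abs(x-500)<140)&(abs(y+325)<110)&(z>20)&(z<29.5);Q=np.c_[x[m],y[m]].astype(np.float32);print(m.sum(),cv2.minAreaRect(Q))
m=ok&(abs(x-556)<40)&(abs(y+315)<40)&(z>60)&(z<67);Q=np.c_[x[m],y[m]].astype(np.float32);print(m.sum(),cv2.minEnclosingCircle(Q))
"
```

```text
t 26.00 case x 10.1 y -292.5 z 108.2 yaw tool-y in case 90.03 zaxis [ 0.002  0.    -1.   ] w 48.0 F [ 0.9 -0.3 -1.2] g 26.4
1020 ((516.5169677734375, -327.0458068847656), (173.75608825683594, 90.92269134521484), 12.543940544128418)
130 ((555.4365234375, -323.7427978515625), 23.563722610473633)
```

Call:
apply_moves --steps '[1,0,-0.1,2.5,0,0,0,1,0,0,1.5,0,0,0,1,0,0,0.8,0,0,0,1,0,0,0,0,0,0]'

```text
time: 26.55
tool_pos: [0.4782, -0.3325, 0.0591]
orientation: [0.0, 0.116, 0.993, 0.001]
ft_force: [0.1, -0.3, -0.3]
width: 0.0483
grasp_force: 26.4
```

Call:
apply_moves --steps '[1,0,0,0.3,0,0,0,1,0,0,0.2,0,0,0,1,0,0,0,0,0,0]'

```text
time: 26.92
tool_pos: [0.4782, -0.3327, 0.0543]
orientation: [0.001, 0.116, 0.993, 0.0]
ft_force: [0.4, -0.1, -0.9]
width: 0.0482
grasp_force: 26.4
```

Call:
apply_moves --steps '[1,0,0,0.15,0,0,0,1,0,0,0.1,0,0,0,1,0,0,0,0,0,0]'

```text
time: 27.3
tool_pos: [0.4787, -0.333, 0.054]
orientation: [0.001, 0.116, 0.993, -0.0]
ft_force: [-6.0, 2.9, 15.8]
width: 0.0481
grasp_force: 27.6
```

Call:
apply_moves --steps '[-0.45,0,0,0,0,0,0,-0.45,0,0,0,0,0,0,-0.45,0,0,-3,0,0,0,-0.45,0,0,-5,0,0,0,-0.45,0,0,-5,0,0,0,-0.45,0,0,-6,0,0,0,-0.45,0,0,-6,0,0,0,-0.45,0,0,0,0,0,0]'

```text
time: 28.3
tool_pos: [0.4807, -0.3344, 0.3076]
orientation: [0.005, 0.116, 0.993, -0.002]
ft_force: [0.2, 0.5, -0.3]
width: 0.0621
grasp_force: 0.0
```

Call:
apply_moves --steps '[-0.45,-2.04,4.88,0,0,0,0,-0.45,-2.04,4.88,0,0,0,0,-0.45,-2.04,4.88,0,0,0,0,-0.45,-2.04,4.88,0,0,0,0,-0.45,-2.04,4.88,0,0,0,0,-0.45,-2.04,4.88,0,0,0,0,0.45,0,0,0,0,0,10,0.45,0,0,0,0,0,10]'

```text
time: 29.3
tool_pos: [0.664, -0.0747, 0.2999]
orientation: [-0.001, 0.288, 0.958, 0.0]
ft_force: [-0.2, -0.7, -0.1]
width: 0.0261
grasp_force: 0.0
```

Call:
apply_moves --steps '[0.45,0,0,0,0,0,10,0.45,0,0,0,0,0,10,0.45,0,0,0,0,0,10,0.45,0,0,0,0,0,10,0.45,0,0,0,0,0,10,0.45,0,0,0,0,0,10,0.45,0,0,0,0,0,10,0.45,0,0,0,0,0,0]'

```text
time: 30.3
tool_pos: [0.6638, -0.0759, 0.3006]
orientation: [-0.0, 0.784, 0.621, -0.0]
ft_force: [1.0, 0.6, -0.2]
width: 0.0235
grasp_force: 0.0
```

```bash
python3 s.py; cat > b.py <<'E'
from h import *
print(ctrl.get_obs()['qpos'].round(2))
o=np.array([536.5,-44.8]);a=np.radians(-13.3);ex=np.array([np.cos(a),np.sin(a)]);ey=np.array([-ex[1],ex[0]])
for n in ('side','top'):
    f=grab(n,n+'L');P,ok=cloud(f);P=P*1000;d=P[...,:2]-o;X=d@ex;Y=d@ey;Z=P[...,2];c=f['color'].astype(int)
    m=ok&(abs(P[...,0]-478)<45)&(abs(P[...,1]+333)<45)&(Z>50)&(Z<72);print(n,'pot in well',m.sum(),P[m].mean(0),np.percentile(P[m],[2,98],axis=0).round(0).tolist(),c[m].mean(0))
    m=ok&(X>90)&(X<170)&(abs(Y)<55)&(Z>150)&(Z<225);print('lid/bar',m.sum());
    for z in range(150,225,10):
        k=m&(abs(Z-z)<5)
        if k.sum()>3: print(z,k.sum(),np.percentile(X[k],[2,50,98]).round(1),np.percentile(Y[k],[2,98]).round(0))
E
python3 b.py
```

```text
t 30.30 case x 131.0 y -1.0 z 300.6 yaw tool-y in case 0.1 zaxis [-0.001  0.001 -1.   ] w 23.5 F [ 1.   0.6 -0.2] g 0.0
[ 0.14  0.47 -0.1   1.46  0.05  1.22 -0.19]
side pot in well 326 [ 472.77863548 -339.70939625   60.49111453] [[454.0, -358.0, 51.0], [497.0, -316.0, 65.0]] [131.81595092 149.85276074 144.92944785]
lid/bar 551
150 6 [90.2 90.7 92.6] [-52.  16.]
160 39 [90.  90.8 92.2] [-52.  39.]
170 79 [90.3 91.8 93.7] [-54.  53.]
180 95 [90.8 93.5 96.3] [-54.  54.]
190 89 [93.  95.6 99.1] [-52.  54.]
200 100 [ 94.4  97.5 135.8] [-52.  54.]
210 87 [ 96.8  99.1 101.4] [-52.  49.]
220 56 [ 98.3 100.7 105.7] [-52.  52.]
top pot in well 251 [ 477.77948849 -331.42486237   63.00004422] [[457.0, -353.0, 55.0], [499.0, -310.0, 67.0]] [161.24701195 184.29880478 178.33864542]
lid/bar 352
170 29 [90.2 90.9 92.3] [-9. 53.]
180 41 [90.3 92.2 93.5] [-8. 55.]
190 50 [ 92.4  94.2 135.8] [-6. 50.]
200 130 [ 94.5 120.6 136.5] [-3. 51.]
210 40 [95.7 97.7 99.2] [-1. 54.]
220 62 [ 98.2 100.6 103.9] [-1. 53.]
```

The pot sits in the well, its top at about 63 mm as expected. Regripping the bar.

Call:
apply_moves --steps '[0.5,0.1,0.25,0,0,0,0,0.5,0,0,4,0,0,0,0.5,0,0,3,0,0,0,0.5,0,0,2,0,0,0,0.5,0,0,1.3,0,0,0,0.5,0,0,0,0,0,0]'

```text
time: 31.15
tool_pos: [0.6683, -0.0758, 0.2004]
orientation: [0.001, 0.784, 0.621, 0.002]
ft_force: [-0.1, 0.5, 0.7]
width: 0.0211
grasp_force: 0.0
```

Call:
apply_moves --steps '[1,0,0,0,0,0,0,1,0,0,0,0,0,0,1,0,0,0,0,0,0]'

```text
time: 31.52
tool_pos: [0.6662, -0.0753, 0.2001]
orientation: [-0.0, 0.784, 0.621, 0.0]
ft_force: [-5.2, 1.3, 6.9]
width: 0.009
grasp_force: 24.7
```

```bash
python3 s.py
```

```text
t 31.52 case x 133.3 y 0.2 z 200.1 yaw tool-y in case 0.03 zaxis [-0.     0.001 -1.   ] w 9.0 F [-5.2  1.3  6.9] g 24.7
```

Call:
apply_moves --steps '[0.5,0,0,0,0,0,0,0.5,0,0,0.4,0,0,0,1,0,0,0,0,0,0,1,0,0,0,0,0,0,1,0,0,0,0,0,0]'

```text
time: 32.15
tool_pos: [0.6663, -0.0751, 0.1976]
orientation: [-0.0, 0.784, 0.621, 0.0]
ft_force: [-9.6, 1.5, 15.3]
width: 0.0089
grasp_force: 27.6
```

```bash
python3 s.py; python3 -c "
import numpy as np
t=np.r_[np.linspace(1.75,.1,19),.05,.02,0]
x=-130*np.cos(t)+38*np.sin(t); z=130*np.sin(t)+38*np.cos(t)
print(np.c_[t[1:],np.diff(x)/10,-np.diff(z)/10,x[1:]+72,z[1:]+72].round(2).tolist())"
```

```text
t 32.15 case x 133.3 y 0.4 z 197.6 yaw tool-y in case 0.02 zaxis [ 0.     0.001 -1.   ] w 8.9 F [-9.6  1.5 15.3] g 27.6
[[1.66, -1.13, -0.5, 121.22, 198.18], [1.57, -1.18, -0.4, 109.46, 202.16], [1.48, -1.21, -0.29, 97.39, 205.04], [1.38, -1.23, -0.18, 85.11, 206.8], [1.29, -1.24, -0.06, 72.71, 207.44], [1.2, -1.24, 0.05, 60.31, 206.93], [1.11, -1.23, 0.16, 48.01, 205.3], [1.02, -1.21, 0.28, 35.91, 202.54], [0.92, -1.18, 0.39, 24.11, 198.69], [0.83, -1.14, 0.49, 12.71, 193.77], [0.74, -1.09, 0.59, 1.81, 187.84], [0.65, -1.03, 0.69, -8.49, 180.93], [0.56, -0.96, 0.78, -18.13, 173.1], [0.47, -0.89, 0.87, -27.0, 164.43], [0.38, -0.8, 0.95, -35.05, 154.97], [0.28, -0.71, 1.01, -42.19, 144.83], [0.19, -0.62, 1.08, -48.38, 134.07], [0.1, -0.52, 1.13, -53.56, 122.79], [0.05, -0.24, 0.63, -55.94, 116.45], [0.02, -0.13, 0.39, -57.21, 112.59], [0.0, -0.08, 0.26, -58.0, 110.0]]
```

Call:
apply_moves --steps '[1,0,-1.13,-0.5,0,0,0,1,0,-1.18,-0.4,0,0,0,1,0,-1.21,-0.29,0,0,0,1,0,-1.23,-0.18,0,0,0,1,0,-1.24,-0.06,0,0,0,1,0,-1.24,0.05,0,0,0,1,0,-1.23,0.16,0,0,0,1,0,-1.21,0.28,0,0,0]'

```text
time: 33.15
tool_pos: [0.5718, -0.0529, 0.2041]
orientation: [-0.0, 0.784, 0.621, 0.001]
ft_force: [0.7, 1.2, 2.2]
width: 0.0088
grasp_force: 27.3
```

```bash
python3 s.py
```

```text
t 33.15 case x 36.2 y 0.3 z 204.1 yaw tool-y in case 0.02 zaxis [ 0.001  0.001 -1.   ] w 8.8 F [0.7 1.2 2.2] g 27.3
```

Measured x 36.2 matches the expected 35.9. Continuing.

Call:
apply_moves --steps '[1,0,-1.18,0.39,0,0,0,1,0,-1.14,0.49,0,0,0,1,0,-1.09,0.59,0,0,0,1,0,-1.03,0.69,0,0,0,1,0,-0.96,0.78,0,0,0,1,0,-0.89,0.87,0,0,0,1,0,-0.8,0.95,0,0,0,1,0,-0.71,1.01,0,0,0]'

```text
time: 34.15
tool_pos: [0.4966, -0.0353, 0.146]
orientation: [0.0, 0.784, 0.62, 0.001]
ft_force: [0.9, 0.9, -0.0]
width: 0.0091
grasp_force: 27.8
```

```bash
python3 s.py
```

```text
t 34.15 case x -41.0 y 0.1 z 146.0 yaw tool-y in case 0.0 zaxis [ 0.001  0.001 -1.   ] w 9.1 F [ 0.9  0.9 -0. ] g 27.8
```

Call:
apply_moves --steps '[1,0,-0.36,0.52,0,0,0,1,0,-0.34,0.53,0,0,0,1,0,-0.3,0.54,0,0,0,1,0,-0.27,0.55,0,0,0,1,0,-0.22,0.5,0,0,0,1,0,-0.1,0.35,0,0,0,1,0,-0.08,0.25,0,0,0,1,0,-0.04,0.2,0,0,0]'

```text
time: 35.15
tool_pos: [0.4808, -0.0315, 0.1122]
orientation: [0.0, 0.784, 0.62, 0.001]
ft_force: [4.4, 0.4, -2.0]
width: 0.0087
grasp_force: 26.9
```

Call:
apply_moves --steps '[1,0,0,0,0,0,0,1,0,0,0.1,0,0,0,1,0,0,0,0,0,0]'

```text
time: 35.52
tool_pos: [0.4807, -0.0315, 0.1117]
orientation: [0.0, 0.784, 0.62, 0.001]
ft_force: [3.0, -1.1, 3.7]
width: 0.0091
grasp_force: 27.4
```

```bash
python3 s.py
```

```text
t 35.52 case x -57.4 y 0.1 z 111.7 yaw tool-y in case -0.0 zaxis [ 0.002  0.001 -1.   ] w 9.1 F [ 3.  -1.1  3.7] g 27.4
```

Call:
apply_moves --steps '[1,0,0,0.15,0,0,0,1,0,0,0.15,0,0,0,1,0,0,0,0,0,0]'

```text
time: 35.9
tool_pos: [0.4807, -0.0315, 0.111]
orientation: [0.0, 0.784, 0.62, 0.001]
ft_force: [-6.4, -0.2, 31.1]
width: 0.0088
grasp_force: 29.8
```

Call:
apply_moves --steps '[0,0,0,0,0,0,0,0,0,0,0,0,0,0,0,0,0,-2,0,0,0,0,0,0,-4,0,0,0,-1,0,0,-4,0,0,0,-1,0,0,0,0,0,-10,-1,0,0,0,0,0,-10,-1,0,0,0,0,0,-10]'

```text
time: 36.9
tool_pos: [0.4792, -0.0313, 0.2074]
orientation: [-0.001, 0.595, 0.804, -0.0]
ft_force: [0.5, -0.6, 0.1]
width: 0.0853
grasp_force: 0.0
```

Call:
apply_moves --steps '[-1,0,0,0,0,0,-10,-1,0,0,0,0,0,-10,-1,0,0,0,0,0,-10,-1,0,0,0,0,0,-10,-1,0,0,0,0,0,-10,-1,0,0,0,0,0,-10,-1,2.31,5.48,0,0,0,0,-1,2.31,5.48,0,0,0,0]'

```text
time: 37.9
tool_pos: [0.4594, 0.0862, 0.2074]
orientation: [-0.001, 0.117, 0.993, 0.0]
ft_force: [1.3, 0.9, 0.5]
width: 0.0852
grasp_force: 0.0
```

Call:
apply_moves --steps '[-1,2.31,5.48,0,0,0,0,-1,2.31,5.48,0,0,0,0,-1,2.31,5.48,0,0,0,0,-1,2.31,5.48,0,0,0,0,-1,0,0,0,0,0,0,-1,0,0,0,0,0,0]'

```text
time: 38.65
tool_pos: [0.4203, 0.3194, 0.2073]
orientation: [-0.0, 0.115, 0.993, -0.001]
ft_force: [-0.6, -0.7, -0.8]
width: 0.0856
grasp_force: 0.0
```

```bash
python3 s.py; python3 - <<'E'
from h import *
print(ctrl.get_obs()['qpos'].round(2))
o=np.array([536.5,-44.8]);a=np.radians(-13.3);ex=np.array([np.cos(a),np.sin(a)]);ey=np.array([-ex[1],ex[0]])
f=grab('top','t2');P,ok=cloud(f);P=P*1000;d=P[...,:2]-o;X=d@ex;Y=d@ey;Z=P[...,2]
m=ok&(abs(X)<75)&(abs(Y)<140)&(Z>70)&(Z<80);print('lid',m.sum(),np.median(Z[m]))
m=ok&(abs(X+58)<15)&(abs(Y)<44)&(Z>100)&(Z<125);print('bar',m.sum(),X[m].mean(),Z[m].mean())
E
```

```text
t 38.65 case x -196.8 y 327.7 z 207.3 yaw tool-y in case 90.05 zaxis [-0.001 -0.001 -1.   ] w 85.6 F [-0.6 -0.7 -0.8] g 0.0
[-0.25  0.35 -0.54  1.9   0.22  0.95  0.44]
lid 5060 76.36522878772475
bar 123 -57.562571971327756 113.8788714383236
```

Call:
apply_moves --steps '[-1,-0.08,0.1,5,0,0,0,-1,0,0,5,0,0,0,-1,0,0,4,0,0,0,-1,0,0,2.4,0,0,0,1,0,0,0,0,0,0,1,0,0,0,0,0,0,1,0,0,0,0,0,0,1,0,0,0,0,0,0]' --squeeze 30

```text
time: 39.7
tool_pos: [0.423, 0.3213, 0.0453]
orientation: [0.001, 0.116, 0.993, 0.001]
ft_force: [0.6, 1.2, -1.8]
width: 0.0679
grasp_force: 34.5
```

```bash
python3 s.py
```

```text
t 39.70 case x -194.7 y 330.2 z 45.3 yaw tool-y in case 89.98 zaxis [ 0.003  0.001 -1.   ] w 67.9 F [ 0.6  1.2 -1.8] g 34.5
```

Call:
apply_moves --steps '[1,0,0,-4,0,0,0,1,0,0,-6,0,0,0,1,0,0,-5,0,0,0,1,-2.88,-4.88,0,0,0,0,1,-2.88,-4.88,0,0,0,0,1,-2.88,-4.88,0,0,0,0,1,-2.88,-4.88,0,0,0,0,1,-2.88,-4.88,0,0,0,0]'

```text
time: 40.7
tool_pos: [0.5066, 0.0488, 0.195]
orientation: [0.001, 0.116, 0.993, 0.0]
ft_force: [0.1, 1.4, -2.5]
width: 0.0679
grasp_force: 36.0
```

Call:
apply_moves --steps '[1,-2.88,-4.88,0,0,0,0,1,-2.88,-4.88,0,0,0,0,1,-2.88,-4.88,0,0,0,0,1,0,0,0,0,0,0,1,0,0,4,0,0,0,1,0,0,2,0,0,0,1,0,0,0,0,0,0,1,0,0,0,0,0,0]'

```text
time: 41.7
tool_pos: [0.5574, -0.1111, 0.1354]
orientation: [0.001, 0.115, 0.993, 0.0]
ft_force: [-0.6, -0.1, -1.3]
width: 0.0678
grasp_force: 35.8
```

```bash
python3 s.py; sleep 0; python3 s.py
```

```text
t 41.70 case x 35.6 y -59.8 z 135.4 yaw tool-y in case 90.05 zaxis [ 0.003  0.001 -1.   ] w 67.8 F [-0.6 -0.1 -1.3] g 35.8
t 41.70 case x 35.6 y -59.8 z 135.4 yaw tool-y in case 90.05 zaxis [ 0.003  0.001 -1.   ] w 67.8 F [-0.6 -0.1 -1.3] g 35.8
```

Call:
apply_moves --steps '[1,0.05,-0.05,1,0,0,0,1,0,0,0.4,0,0,0,1,0,0,0.2,0,0,0,1,0,0,0,0,0,0]'

```text
time: 42.2
tool_pos: [0.5562, -0.1121, 0.1182]
orientation: [0.001, 0.116, 0.993, 0.0]
ft_force: [-0.7, -0.0, -1.6]
width: 0.0678
grasp_force: 35.8
```

Call:
apply_moves --steps '[1,0,0,0.15,0,0,0,1,0,0,0.1,0,0,0,1,0,0,0,0,0,0]'

```text
time: 42.58
tool_pos: [0.5566, -0.1121, 0.1177]
orientation: [0.001, 0.116, 0.993, 0.0]
ft_force: [-4.6, 1.1, 10.2]
width: 0.0677
grasp_force: 37.2
```

Call:
apply_moves --steps '[-1,0,0,0,0,0,0,-1,0,0,0,0,0,0,-1,0,0,0,0,0,0,-1,0,0,-2.5,0,0,0,-1,0,0,-6,0,0,0,-1,1.76,5.4,0,0,0,0,-1,1.76,5.4,0,0,0,0,-1,1.76,5.4,0,0,0,0]'

```text
time: 43.58
tool_pos: [0.5418, 0.0591, 0.2012]
orientation: [0.001, 0.116, 0.993, 0.0]
ft_force: [0.3, -0.5, 0.7]
width: 0.0852
grasp_force: 0.0
```

Call:
apply_moves --steps '[-1,1.76,5.4,0,0,0,0,-1,1.76,5.4,0,0,0,0,-1,1.76,5.4,0,0,0,0,-1,1.76,5.4,0,0,0,0,-1,1.76,5.4,0,0,0,0,-1,0,0,0,0,0,0,-1,0,0,0,0,0,0]'

```text
time: 44.45
tool_pos: [0.5183, 0.3402, 0.2005]
orientation: [0.001, 0.116, 0.993, -0.0]
ft_force: [-0.1, -0.6, -0.3]
width: 0.0851
grasp_force: 0.0
```

```bash
python3 s.py; python3 - <<'E'
from h import *
f=grab('top');P,ok=cloud(f);Q=P[160:210,295:340].reshape(-1,3);Q=Q[(Q[:,2]>.13)&(Q[:,2]<.15)]
print('green',len(Q),Q.mean(0),cv2.minAreaRect((Q[:,:2]*1000).astype(np.float32)))
E
```

```text
t 44.45 case x -106.3 y 370.5 z 200.5 yaw tool-y in case 90.03 zaxis [ 0.001 -0.    -1.   ] w 85.1 F [-0.1 -0.6 -0.3] g 0.0
green 537 [ 0.55758131 -0.11273935  0.13688222] ((557.6421508789062, -112.43618774414062), (66.1595687866211, 65.92987060546875), 44.22502899169922)
```

Call:
apply_moves --steps '[-1,-0.05,0.08,5,0,0,0,-1,0,0,5,0,0,0,-1,0,0,4,0,0,0,-1,0,0,2,0,0,0,1,0,0,0,0,0,0,1,0,0,0,0,0,0,1,0,0,0,0,0,0,1,0,0,0,0,0,0]'

```text
time: 45.5
tool_pos: [0.5199, 0.3418, 0.0422]
orientation: [0.001, 0.116, 0.993, 0.001]
ft_force: [0.7, 0.1, 0.3]
width: 0.0601
grasp_force: 33.4
```

```bash
python3 s.py
```

```text
t 45.50 case x -105.1 y 372.4 z 42.2 yaw tool-y in case 90.01 zaxis [ 0.003  0.002 -1.   ] w 60.1 F [0.7 0.1 0.3] g 33.4
```

Call:
apply_moves --steps '[1,0,0,-4,0,0,0,1,0,0,-6,0,0,0,1,0,0,-5,0,0,0,1,-2.34,-5.09,0,0,0,0,1,-2.34,-5.09,0,0,0,0,1,-2.34,-5.09,0,0,0,0,1,-2.34,-5.09,0,0,0,0,1,-2.34,-5.09,0,0,0,0]'

```text
time: 46.5
tool_pos: [0.5746, 0.0651, 0.1916]
orientation: [0.001, 0.116, 0.993, 0.0]
ft_force: [0.6, 0.8, -2.7]
width: 0.0598
grasp_force: 33.9
```

Call:
apply_moves --steps '[1,-2.34,-5.09,0,0,0,0,1,0,0,0,0,0,0,1,0,0,4,0,0,0,1,0,0,2,0,0,0,1,0,0,0,0,0,0,1,0,0,0,0,0,0]'

```text
time: 47.25
tool_pos: [0.5862, 0.0127, 0.1319]
orientation: [0.001, 0.115, 0.993, 0.001]
ft_force: [0.9, -0.2, -2.4]
width: 0.0595
grasp_force: 33.8
```

Call:
apply_moves --steps '[1,0,-0.06,1,0,0,0,1,0,0,0.4,0,0,0,1,0,0,0.2,0,0,0,1,0,0,0.1,0,0,0,1,0,0,0,0,0,0]'

```text
time: 47.88
tool_pos: [0.5854, 0.0112, 0.1164]
orientation: [0.001, 0.116, 0.993, -0.0]
ft_force: [-8.0, -1.2, 17.6]
width: 0.0597
grasp_force: 35.8
```

Contact (17.6 N). Releasing, then moving up and away.

Call:
apply_moves --steps '[-1,0,0,-0.1,0,0,0,-1,0,0,0,0,0,0,-1,0,0,0,0,0,0,-1,0,0,-2.5,0,0,0,-1,0,0,-6,0,0,0,-1,0,0,-4,0,0,0,-1,2.3,5,0,0,0,0,-1,2.3,5,0,0,0,0]'

```text
time: 48.88
tool_pos: [0.5639, 0.1195, 0.2407]
orientation: [0.002, 0.117, 0.993, 0.001]
ft_force: [0.7, 1.4, -0.8]
width: 0.0856
grasp_force: 0.0
```

Call:
apply_moves --steps '[-1,2.3,5,0,0,0,0,-1,2.3,5,0,0,0,0,-1,2.3,5,0,0,0,0,-1,0,0,0,0,0,0]'

```text
time: 49.38
tool_pos: [0.5279, 0.2877, 0.2402]
orientation: [-0.0, 0.111, 0.994, 0.002]
ft_force: [-0.1, -0.9, 0.1]
width: 0.0855
grasp_force: 0.0
```

```bash
python3 s.py; python3 - <<'E'
from h import *
f=grab('top');P,ok=cloud(f);g=grab('side')
for n,(u0,u1,v0,v1,a,b) in dict(red=(250,290,155,198,.122,.142),green=(300,340,165,206,.13,.15),pot=(375,407,200,236,.055,.07)).items():
    Q=P[v0:v1,u0:u1].reshape(-1,3);Q=Q[(Q[:,2]>a)&(Q[:,2]<b)];print(n,len(Q),Q.mean(0),cv2.minAreaRect((Q[:,:2]*1000).astype(np.float32)))
cv2.imwrite('pics/end.png',np.hstack([cv2.resize(f['color'][140:260,220:420,::-1],(400,300)),cv2.resize(g['color'][140:320,210:450,::-1],(400,300))]))
E
```

```text
t 49.38 case x -84.9 y 321.6 z 240.2 yaw tool-y in case 90.55 zaxis [ 0.     0.005 -1.   ] w 85.5 F [-0.1 -0.9  0.1] g 0.0
red 414 [0.58408748 0.01098111 0.13017965] ((583.1638793945312, 10.169136047363281), (57.65092849731445, 59.18468475341797), 89.2142562866211)
green 534 [ 0.55770004 -0.1127345   0.13702944] ((557.3023071289062, -112.09435272216797), (66.22109985351562, 65.80339813232422), 44.57661437988281)
pot 245 [ 0.47780592 -0.33173288  0.06320975] ((477.8298645019531, -332.3864440917969), (47.11105728149414, 47.412567138671875), 83.56100463867188)
```

View pics/end.png

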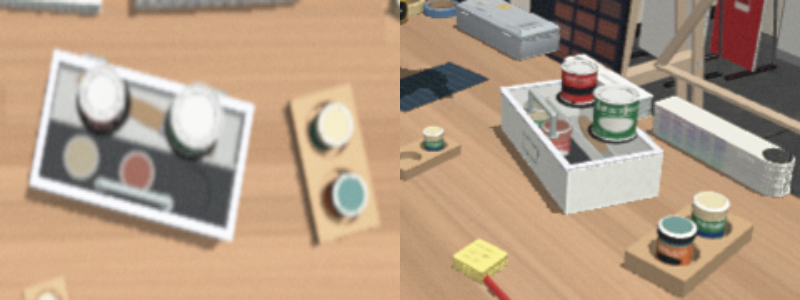

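The lid is shut and both tins are back on their pads, within 2 mm of their starting spots. The teal pot with the orange label is in the carrier's well at (350,195), and the other pots are untouched. Handing in.

```bash
python3 -c "
from plant import ctrl
print(ctrl.finish_job())"
```

```text
the job is handed in; nothing more can be done
None
```

The job is handed in at about 49 s: the teal pot is in the carrier's empty well, the lid was lowered shut under control, both tins are back within about 2 mm of where they stood, and the other two pots were left alone.

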